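# Isolate the alternator test rig and draw its main fuse

## Task

Make the alternator test rig safe: first throw the isolator lever fully over to its other stop to switch it off, then pinch the two spring catches on the sides of the wider of the two fuse carriers, draw it straight up out of its base and finish still holding it by the pinched catches, upright and still, about 6 cm or more clear above the top of the base. Leave the narrower fuse carrier in its base and do not disturb the alternator, the test lamp or the brass sleeve. The job ends with the carrier in the grip: do not put it down or let go.

Things in the scene. Friction and masses are not known exactly. Their poses are not given: they have to be found in the camera images.
- isolator (a joint): angle (rad) of the isolator's toggle lever: 0 = on, leaning 0.5 rad from upright to the -x side of isolator_base; 1.0 = fully off, leaning 0.5 rad to its +x side, against a hard stop. Stays where it is left; about 1 N at the tip moves it.
- isolator_base: the isolator's grey housing, 70 (x) x 50 (y) x 25 (z) mm, fixed to the bench; origin at the centre of its underside. The lever's pivot runs along its y axis, 22 mm above the origin; the lever swings from -x to +x of this frame.
- isolator_tip (a point): centre of the black ball, 26 mm across, at the end of the lever's 10 mm thick steel rod, 80 mm from the pivot; 92 mm above the bench and 38 mm to either side of the pivot at the stops, 102 mm above the bench when upright.
- wide_base: fixed black base of the wide fuse, 64 (x) x 90 (y) x 36 (z) mm, plus low screw tabs at its x ends; origin at the centre of its underside. The carrier stands in it on a 4 mm floor, axes parallel, with 1.5 mm play. Ledges inside its y sides hold down the carrier's hooked catches until both are pressed in; slots in its x ends guide the carrier straight up, free after 36 mm.
- wide_grip (a point): grip point of the wide fuse carrier (0.16 kg): on its centre line, half-way between its two thumb plates, 66 mm above its underside, 70 mm above the bench when seated. Ribbed grey thumb plates on its y sides, 28 mm wide (x), outer faces 60 mm apart (y), 42 mm when both are pressed; seated, they show from 36 to 92 mm above the bench. White core 40 (x) x 29 (y) mm, its top at 96 mm.
- wide_carrier: the same carrier, origin at the centre of its underside (4 mm above the bench when seated), z up.
- wide_catch_left (a joint): how far (m) the catch plate on the carrier's +y side is pressed in: 0 = sprung out and hooked, 0.009 = fully in, at its stop. Its hook clears the base's ledge from about 0.006. Spring: 2 N to start, 5.6 N fully in.
- wide_catch_right (a joint): the same for the catch plate on the carrier's -y side.
- narrow_base: black base of the narrow fuse, fixed to the bench, 52 (x) x 74 (y) x 36 (z) mm; origin at the centre of its underside. Not to be worked.
- narrow_grip (a point): centre line of the narrow fuse carrier, 54 mm above its underside, 58 mm above the bench when seated. The same make as the wide one but smaller: 44 mm over its catch plates, 78 mm high above the bench. It stays in its base.
- alternator: bare aluminium car alternator standing shaft up, 128 mm across (two mounting ears to 174 mm), 135 mm high, 3.5 kg; origin at the centre of its underside. A bystander.
- test_lamp: light bulb in a white porcelain holder on a wooden block, 130 x 100 mm, 166 mm high; origin at the centre of its underside. A bystander.
- sleeve: brass sleeve, 32 mm across, 30 mm high, standing on the bench; origin at the centre of its underside. A bystander.
Things that resemble listed ones, but are neither listed nor needed, are in the scene too. Leave any purple look-alike of the wide_carrier alone. Leave any pink look-alike of the isolator_base alone.

How it is judged:
On the way, in this order (a step that is already met when the one before it is completed fails the run):
1. the isolator lever is thrown fully off (value of joint isolator above 0.88 rad), for 0.2 s.
2. both catches of the wide carrier are pressed in by the fingers while it still stands in its base (value of joint each of wide_catch_left, wide_catch_right above 0.005 m and contact force between the fingers and wide_carrier above 1 N and z of wide_carrier in the frame of wide_base below 0.03 m), for 0.02 s.
At the end, for the whole second after the job is handed in: Lever at 0.85 rad or more; wide carrier held in the fingers, both catches in 4 mm or more, underside 80 mm or more above the bench, within 0.3 rad of upright, under 30 mm/s, touching no base or other thing; narrow carrier seated (value of joint isolator above 0.85 rad and height (world z) of wide_carrier above 0.08 m and angle between wide_carrier's own z axis and vertical below 0.3 rad and linear speed of wide_carrier below 0.03 m/s and value of joint each of wide_catch_left, wide_catch_right above 0.004 m and contact force between the fingers and wide_carrier above 1 N and contact force between wide_carrier and wide_base below 0.1 N and contact force between wide_carrier and narrow_base below 0.1 N and contact force between wide_carrier and isolator_base below 0.1 N and contact force between wide_carrier and alternator below 0.1 N and contact force between wide_carrier and test_lamp below 0.1 N and contact force between wide_carrier and sleeve below 0.1 N and z of narrow_grip in the frame of narrow_base below 0.07 m); the arm keeps its last pose, push and grip.
It fails at once if the wide carrier is drawn out while the isolator is not off (value of joint isolator below 0.8 rad and z of wide_carrier in the frame of wide_base above 0.02 m).
It fails at once if the narrow carrier is pulled out of its seat (not (z of narrow_grip in the frame of narrow_base below 0.07 m)).
It fails at once if a bystander is pushed or knocked over (distance of any of alternator, test_lamp, sleeve from where it was at the start of the episode above 0.03 m or angle between any of alternator, test_lamp, sleeve's own z axis and vertical above 0.5 rad).
It also fails if it takes over 48 s, if anything falls off the work surface, if the arm or the gripper's body presses on something with over 40 N, if the wrist force passes 120 N, or if a joint passes its speed limit or range.

## Robot

A 6-joint arm with a two-finger parallel gripper is mounted at the origin on the work surface. World frame = base frame: x ahead of the robot, y to its left, z up, the work surface at z = 0. Lengths are in m, angles in rad, forces in N, time in s.
With the tool pointing down it reaches from about 0.35 to 0.85 m from the base axis. Payload 8.1 kg.
Tool frame: the origin (TCP) lies between the finger pads; the fingertips stand 22 mm ahead of it and the grasp point (between the pads) lies 3 mm ahead of it; z points along the fingers, x is the direction in which the jaws open and shut, and the axes are right-handed (so a half turn about z gives the same grasp; the last joint's range is limited). The gripper opens to 93 mm and grips with 3 to 60 N. Pads are 15 mm wide; open, the fingers measure 128 mm over their backs; the gripper's body (75 mm by 188 mm) begins 65 mm behind the grasp point.
Start: joints at [-1.338, 0.13, 1.488, -0, 1.523, -0.085], TCP at [0.188, -0.57, 0.207] pointing down, gripper open.
Joint ranges: [-2.96, 2.96], [-0.89, 2.26], [0.02, 2.5], [-1.34, 4.48], [0, 2.73], [-2.66, 2.66]. Speed limits (rad/s): [2.39, 2.39, 2.79, 3.14, 3.14, 3.14].

## Interface

Orientations are given as a unit quaternion [x, y, z, w].
In Python, from station import status, eyes, robot gives the robot as it stands.
- The arm moves only by the tool arm_command, never from a script. Its argument "deltas" is a list of rows, each a list of 7 numbers: the turn, a rotation vector about the world's x, y, z in degrees, then the shift along the world's x, y, z in mm, then the opening, from 0 (shut) to 1 (fully open). A call has exactly 8 rows; each row is the pose to reach, as a shift and turn from the pose commanded when the call began; what a row does not reach only later rows make up. A row lasts 1/12 s, in which the tool goes at most 41.7 mm and 7.16 degrees, less where a joint would pass 70% of its speed; a pose out of reach is approached as far as the arm can. A call with a gripper value outside its range is refused whole. The fingers move at their own pace and stop on an object; "squeeze" is the grip in N (left out, the last holds). Time passes only in rows, so rows that repeat a pose let the fingers close, or fill a call up. It gives the time, the measured TCP pose, the force and the opening at its end, in the units of the state.
- status.state(): the state, without advancing time (a new reading comes with each control period).
- eyes.capture(name): name is "scene" or "top"; returns the picture (480x640x3 uint8, blue, green, red); there is no depth.
- eyes.get_calibration(name): a dict with "mtx" (3x3 intrinsics, pixels), "distortion" ([k1, k2, p1, p2, k3] as OpenCV has them; the pictures are not rectified), "origin" and "orientation" of the camera in the world. Camera axes: x right, y down, z forward; pixel columns grow to the right and rows downward; lengths in m; the calibration is good to about 2 mm. A picture is of the moment at which its call begins. get_calibration takes no time and is no camera call.
- robot.job_done(): hands the job in, once; it reports no verdict.
Trained networks look in the newest picture that a camera, given by its name, has taken for a name from the list of things; names that differ only in an ending like _2 or _b are one class to them, and where a whole thing is asked for, a point or a joint stands for the part that bears it (a point fixed in the world has none). Each returns a list of dicts, best first, with "score" (0 to 1); they miss things now and then, are a little off and sometimes report something else, mostly with a low value. They report only what shows in the picture. A call takes as long as a camera call. They do not tell look-alikes from the thing itself.
- eyes.spot_in(label, camera): "box" ([left, top, right, bottom] in pixels, round what is visible of it).
- eyes.masks_of(label, camera): "region" (480x640 bool, what is visible of it) and "box" ([left, top, right, bottom] in pixels, round what is visible of it).
The state is a dict: "t": time; "joints": joint angles; "joint_velocities": joint speeds; "effort": joint torques, N m; "eef_pos": TCP position; "tcp_rot": TCP orientation; "force": force on the tool from outside, world axes, zero at the start; "ft_torque": the same for the moment, N m; "finger_gap": finger opening in m.
Only numpy, scipy, OpenCV 4.12 (cv2) and the standard library are available. Lean on these libraries where they do the work, as an engineer would, in place of code of your own. Each camera call takes 0.05 s, during which the arm holds its last target. There are 200 camera calls.

## Working session

There is one attempt and no reset: what is moved stays moved. The work goes in short steps, Python scripts to look and compute and a tool call to move; the robot and the scene stay as the last step left them, time stands still between calls to the robot, and variables do not carry over. Pictures are saved under pics/ and viewed, about 8 in all and at most 12, crops included, and the job is handed in when it is done.

Besides the shell and the picture viewer there is one more tool, called after "Emit:" by a JSON object that holds its "api" and its "payload". arm_command: Moves the arm, as the interface text tells. Its arguments: {"type":"object","properties":{"deltas":{"type":"array"},"squeeze":{"type":"number"}},"required":["deltas"]}

```bash
mkdir -p pics && cat > h.py <<'E'
import numpy as np, cv2
from scipy.spatial.transform import Rotation as R
from station import status, eyes, robot
def cal(c):
    k=eyes.get_calibration(c); return np.array(k["mtx"],float),np.array(k["distortion"],float),np.array(k["origin"],float),R.from_quat(k["orientation"]).as_matrix()
def ray(c,uv):
    K,d,o,M=cal(c); p=cv2.undistortPoints(np.array([[uv]],float),K,d)[0,0]; v=M@np.array([p[0],p[1],1]); return o,v/np.linalg.norm(v)
def atz(c,uv,z):
    o,v=ray(c,uv); return o+v*(z-o[2])/v[2]
def proj(c,P):
    K,d,o,M=cal(c); q=(np.atleast_2d(P)-o)@M
    return cv2.projectPoints(q,np.zeros(3),np.zeros(3),K,d)[0][:,0]
def tri(u1,u2,c1="scene",c2="top"):
    o1,v1=ray(c1,u1);o2,v2=ray(c2,u2)
    A=np.c_[v1,-v2];s=np.linalg.lstsq(A,o2-o1,rcond=None)[0]
    a=o1+s[0]*v1;b=o2+s[1]*v2;return (a+b)/2,np.linalg.norm(a-b)
E
python3 - <<'E'
from h import *
s=status.state();print({k:np.round(v,3) for k,v in s.items()})
for c in("scene","top"):
    cv2.imwrite(f"pics/{c}0.png",eyes.capture(c)); k=cal(c);print(c,k[2],k[3][:,2],k[0][0,0])
    for n in("isolator_base","isolator_tip","wide_base","wide_grip","wide_carrier","narrow_base","narrow_grip","alternator","test_lamp","sleeve"):
        print(c,n,[(round(d["score"],2),np.round(d["box"]).astype(int).tolist()) for d in eyes.spot_in(n,c)])
E
```

```text
{'t': np.float64(0.0), 'joints': array([-1.338,  0.131,  1.489,  0.   ,  1.523, -0.085]), 'joint_velocities': array([-0.001,  0.   , -0.001,  0.001,  0.   ,  0.   ]), 'effort': array([-2.0000e-03, -5.5985e+01, -4.9176e+01,  7.7000e-02,  3.6000e-02,
       -0.0000e+00]), 'eef_pos': array([ 0.187, -0.569,  0.206]), 'tcp_rot': array([ 0.81 , -0.586, -0.001, -0.001]), 'force': array([-0.183, -0.16 , -0.688]), 'ft_torque': array([ 0.011, -0.007,  0.052]), 'finger_gap': np.float64(0.093)}
scene [ 0.98252852 -0.73346314  1.02579616] [-0.31666123  0.58550532 -0.74626348] 455.92370790900543
scene isolator_base [(0.97, [303, 227, 332, 273]), (0.84, [277, 255, 311, 300])]
scene isolator_tip [(0.5, [280, 253, 293, 278])]
scene wide_base [(0.55, [314, 179, 349, 207])]
scene wide_grip [(0.9, [325, 164, 344, 192]), (0.56, [298, 154, 317, 183]), (0.32, [246, 307, 279, 337])]
scene wide_carrier [(0.9, [299, 150, 316, 180]), (0.75, [325, 165, 344, 192])]
scene narrow_base [(0.65, [242, 310, 278, 334]), (0.64, [327, 174, 336, 191])]
scene narrow_grip [(0.81, [252, 299, 272, 324]), (0.42, [306, 227, 318, 249])]
scene alternator [(0.77, [361, 128, 400, 172])]
scene test_lamp [(0.6, [169, 360, 239, 435])]
scene sleeve [(0.53, [376, 273, 386, 293])]
top [ 0.52525183 -0.00752644  1.68194228] [ 0.03529598 -0.00577747 -0.9993602 ] 548.813652023269
top isolator_base [(0.97, [351, 224, 373, 252]), (0.57, [312, 223, 333, 248])]
top isolator_tip []
top wide_base [(0.96, [220, 248, 249, 281])]
top wide_grip [(0.65, [218, 253, 242, 278]), (0.55, [207, 288, 232, 314]), (0.43, [219, 261, 228, 269])]
top wide_carrier [(0.83, [210, 291, 231, 316]), (0.79, [217, 255, 243, 273])]
top narrow_base [(0.78, [394, 227, 421, 256])]
top narrow_grip [(0.67, [399, 238, 417, 250]), (0.64, [219, 248, 249, 279])]
top alternator [(0.73, [129, 213, 183, 269])]
top test_lamp [(0.33, [401, 237, 417, 252])]
top sleeve [(0.45, [318, 164, 326, 175])]
```

```bash
python3 - <<'E'
from h import *
a=cv2.imread("pics/scene0.png");b=cv2.imread("pics/top0.png")
A=cv2.resize(a[120:440,160:410],None,fx=1.85,fy=1.85,interpolation=2) 
cv2.imwrite("pics/sc1.png",A)
B=cv2.resize(b[150:330,190:450],None,fx=3,fy=3,interpolation=2);cv2.imwrite("pics/tc1.png",B)
cv2.imwrite("pics/sc2.png",np.hstack([cv2.resize(a[145:215,285:365],(400,350),interpolation=2),cv2.resize(a[215:305,270:345],(400,480),interpolation=2)[:350]]))
E
```

```text
(no output)
```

View pics/sc1.png

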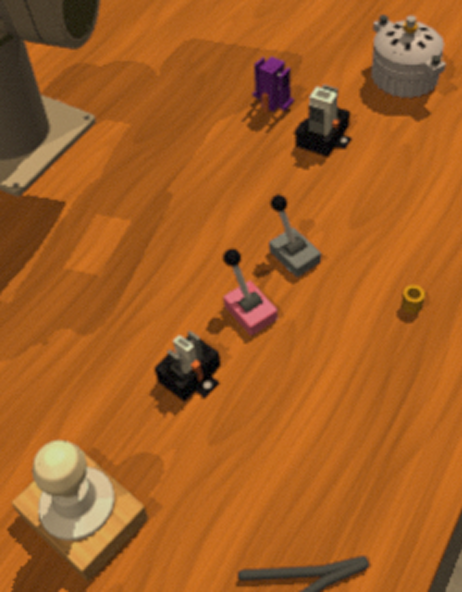

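View pics/tc1.png

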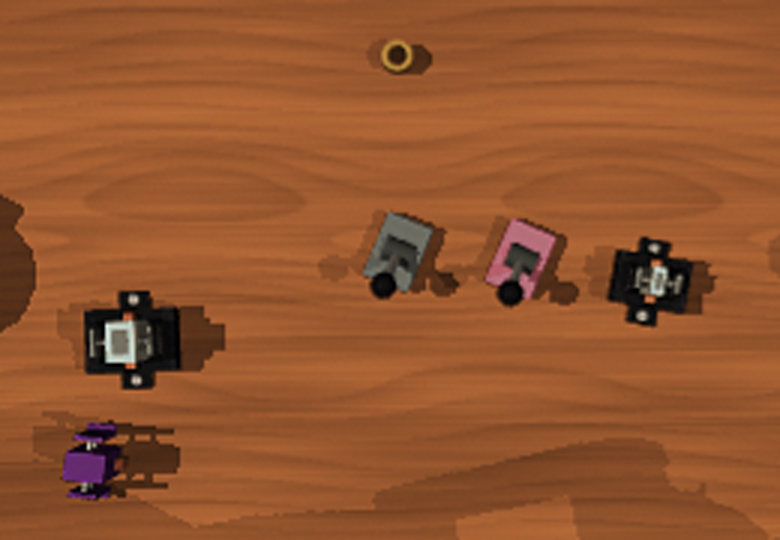

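View pics/sc2.png

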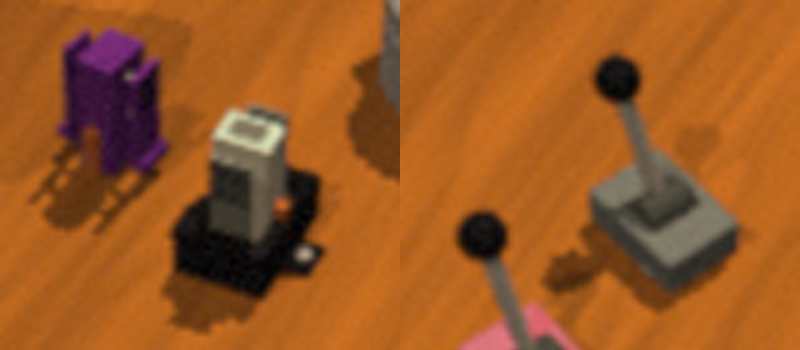

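Scene crop: candidates are:
- **Isolator:** grey housing with ball at scene (310,230) / top (318,245), and a pink look-alike with ball at scene (286,259) / top (360,247).
- **Wide carrier:** white and grey in a black base at scene (334,180) / top (230,263), a purple look-alike at scene (307,165) / top (220,304), and the narrow carrier at scene (262,312) / top (408,243).

I choose the grey isolator and the white carrier at top (230,263); the close crop agrees. Now I'll measure them.

```bash
python3 - <<'E'
from h import *
a=cv2.imread("pics/scene0.png").astype(int);b=cv2.imread("pics/top0.png").astype(int)
def cen(im,box,f):
    l,t,r,bt=box; p=im[t:bt,l:r]; m=f(p).astype(np.uint8)
    n,lab,st,c=cv2.connectedComponentsWithStats(m); o=np.argsort(-st[1:,4])[:3]+1
    return [(c[i]+[l,t],int(st[i,4])) for i in o]
dark=lambda p:p.max(2)<32
white=lambda p:p.min(2)>120
bs=cen(a,(302,224,320,238),dark);bt=cen(b,(310,235,326,252),dark);print("ball",bs[:1],bt[:1]);print(tri(bs[0][0],bt[0][0]))
ws=cen(a,(322,163,347,185),white);wt=cen(b,(215,245,252,285),white);print("white",ws,wt)
print(tri(ws[0][0],wt[0][0]))
# grey base top
p=cv2.cvtColor(b.astype(np.uint8),cv2.COLOR_BGR2HSV)
m=np.zeros((480,640),np.uint8); m[215:255,305:340]=((p[...,1]<70)&(p[...,2]>60))[215:255,305:340]
n,lab,st,c=cv2.connectedComponentsWithStats(m);i=1+np.argmax(st[1:,4]);print(st[i])
r=cv2.minAreaRect(np.argwhere(lab==i)[:,::-1].astype(np.float32));q=cv2.boxPoints(r)
Q=np.array([atz("top",u,.025) for u in q]);print("greybase",r,Q,Q.mean(0))
for u in [(234.3,249.7),(235,276.7)]: print("screw",atz("top",u,.008))
for n in("isolator_base","wide_base","wide_carrier","narrow_base","narrow_grip"):
  eyes.capture("top")
  for d in eyes.masks_of(n,"top"):
    mm=d["region"].astype(np.uint8); r=cv2.minAreaRect(np.argwhere(mm)[:,::-1].astype(np.float32));print(n,round(d["score"],2),np.round(atz("top",r[0],.03),3),np.round(r[1],1),round(r[2],1))
for n,u in(("alt",(156,241)),("pink",(362,238)),("sleeve",(322,169)),("purple",(220,304))): print(n,np.round(atz("top",u,.05),3))
cv2.imwrite("pics/wt.png",cv2.resize(b[235:295,200:265].astype(np.uint8),None,fx=9,fy=9,interpolation=2))
E
```

```text
ball [(array([310.28947368, 229.52631579]), 38)] [(array([317.5 , 244.56]), 50)]
(array([0.5457695 , 0.00701307, 0.0950548 ]), np.float64(0.00032037211849933364))
white [(array([334.31481481, 171.27777778]), 54)] [(array([229.55913978, 263.94623656]), 93), (array([234. , 249.5]), 6), (array([235. , 276.5]), 6)]
(array([0.49082666, 0.26080231, 0.09401932]), np.float64(0.00020926518504216468))
[311 221  23  26 268]
greybase ((322.3343505859375, 233.59762573242188), (16.000001907348633, 22.692310333251953), 22.61986541748047) [[ 0.55763614  0.02858975  0.025     ]
 [ 0.62089743  0.00209859  0.025     ]
 [ 0.60216553 -0.04249589  0.025     ]
 [ 0.53894619 -0.01594628  0.025     ]] [ 0.57991132 -0.00693846  0.025     ]
screw [0.53210004 0.26106939 0.008     ]
screw [0.45013639 0.25864093 0.008     ]
isolator_base 0.65 [ 0.573 -0.002  0.03 ] [17.1 28.6] 21.8
isolator_base 0.57 [0.491 0.258 0.03 ] [33. 32.] 90.0
isolator_base 0.56 [ 0.568 -0.128  0.03 ] [17.5 29.2] 24.0
wide_base 0.91 [0.492 0.26  0.03 ] [32. 31.] 90.0
wide_carrier 0.83 [0.371 0.296 0.03 ] [18.  25.8] 33.7
wide_carrier 0.55 [0.492 0.266 0.03 ] [18. 23.] 90.0
narrow_base 0.77 [ 0.549 -0.258  0.03 ] [26.8 28.9] 9.5
narrow_grip 0.66 [ 0.549 -0.262  0.03 ] [14.5 13.1] 50.2
alt [0.558 0.485 0.05 ]
pink [ 0.566 -0.125  0.05 ]
sleeve [ 0.772 -0.006  0.05 ]
purple [0.372 0.296 0.05 ]
```

View pics/wt.png

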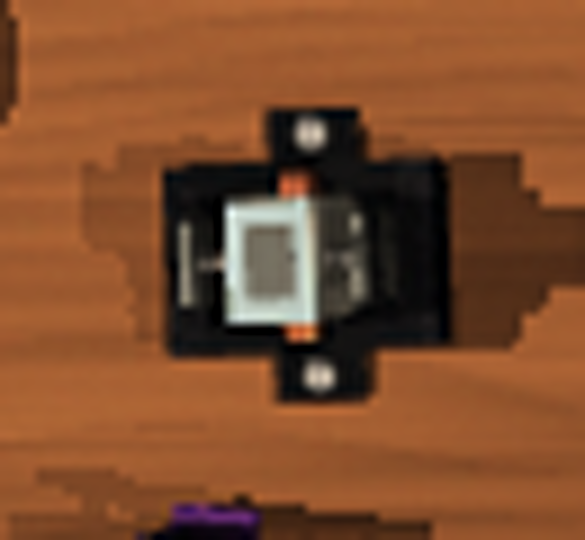

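The close crop shows the white core (0.29 : 0.40 aspect), with tabs up and down. So the carrier's x axis is about world x (yaw ≈ 1.7°), centred at (0.491, 0.260). The isolator is at (0.580, -0.007), yaw ≈ -22.7°, and its lever leans toward the -x side. I'm moving to behind the lever with the fingers shut.

Emit:
{"api": "arm_command", "payload": {"deltas": [[0,0,-5,18,35,2,0],[0,0,-10,36,70,4,0],[0,0,-15,54,105,6,0],[0,0,-20,72,140,8,0],[0,0,-25,90,175,8,0],[0,0,-30,108,210,8,0],[0,0,-36,126,245,8,0],[0,0,-41,144,280,8,0]], "squeeze": 20}}

```text
t: 2.27
eef_pos: [0.332, -0.2883, 0.2148]
tcp_rot: [-0.551, 0.834, -0.0, 0.0]
force: [1.1, -0.1, 0.9]
finger_gap: 0.0444
```

Emit:
{"api": "arm_command", "payload": {"deltas": [[0,0,0,18,35,0,0],[0,0,0,36,70,0,0],[0,0,0,54,105,0,0],[0,0,0,72,140,0,0],[0,0,0,90,175,0,0],[0,0,0,108,210,0,0],[0,0,0,126,245,0,0],[0,0,0,144,280,0,0]]}}

```text
t: 2.93
eef_pos: [0.4761, -0.0079, 0.215]
tcp_rot: [-0.554, 0.833, -0.0, 0.0]
force: [-0.0, -0.2, 0.8]
finger_gap: 0.0002
```

Emit:
{"api": "arm_command", "payload": {"deltas": [[0,0,0,10,20,-10,0],[0,0,0,20,32,-35,0],[0,0,0,23,34,-65,0],[0,0,0,23,34,-90,0],[0,0,0,23,34,-105,0],[0,0,0,23,34,-110,0],[0,0,0,23,34,-110,0],[0,0,0,23,34,-110,0]]}}

```text
t: 3.6
eef_pos: [0.499, 0.0239, 0.1056]
tcp_rot: [-0.553, 0.833, -0.0, 0.0]
force: [-0.2, 0.0, 0.4]
finger_gap: 0.0006
```

```bash
python3 - <<'E'
from h import *
print(status.state()["eef_pos"])
a=eyes.capture("scene");b=eyes.capture("top")
cv2.imwrite("pics/pre.png",np.hstack([cv2.resize(a[190:290,270:370],(400,400),interpolation=2),cv2.resize(b[200:280,280:360],(400,400),interpolation=2)]))
E
```

```text
[0.49899154 0.02393017 0.10556334]
```

View pics/pre.png

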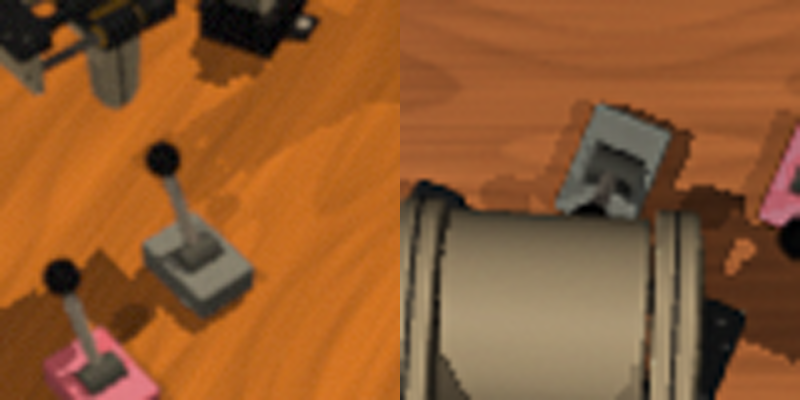

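The picture shows the shut fingertips behind the ball (scene crop 115,100), in line with the lever. Next is the push along the lever's swing.

Emit:
{"api": "arm_command", "payload": {"deltas": [[0,0,0,11,-2,0,0],[0,0,0,22,-6,0,0],[0,0,0,33,-10,0,0],[0,0,0,44,-15,0,0],[0,0,0,55,-20,0,0],[0,0,0,66,-25,0,0],[0,0,0,76,-29,0,0],[0,0,0,84,-32,0,0]]}}

```text
t: 4.37
eef_pos: [0.5843, -0.0086, 0.1064]
tcp_rot: [-0.553, 0.833, -0.001, 0.001]
force: [0.6, -1.1, 0.6]
finger_gap: 0.0001
```

Emit:
{"api": "arm_command", "payload": {"deltas": [[0,0,0,2,-1,0,0],[0,0,0,4,-2,0,0],[0,0,0,6,-3,0,0],[0,0,0,8,-3,0,0],[0,0,0,9,-4,0,0],[0,0,0,9,-4,0,0],[0,0,0,9,-4,0,0],[0,0,0,9,-4,0,0]]}}

```text
t: 5.03
eef_pos: [0.5913, -0.0118, 0.1046]
tcp_rot: [-0.553, 0.833, 0.0, -0.0]
force: [-0.7, 0.0, -0.2]
finger_gap: 0.0003
```

Emit:
{"api": "arm_command", "payload": {"deltas": [[0,0,0,1,0,0,0],[0,0,0,2,-1,0,0],[0,0,0,3,-1,0,0],[0,0,0,4,-2,0,0],[0,0,0,5,-2,0,0],[0,0,0,5,-2,0,0],[0,0,0,5,-2,0,0],[0,0,0,5,-2,0,0]]}}

```text
t: 5.7
eef_pos: [0.5965, -0.0139, 0.1046]
tcp_rot: [-0.553, 0.833, 0.0, -0.0]
force: [0.1, -0.8, 0.0]
finger_gap: 0.0003
```

```bash
python3 - <<'E'
from h import *
print(status.state()["eef_pos"],status.state()["force"])
a=eyes.capture("scene")
p=a[205:255,295:345].astype(int)
c0=np.array([.580,-.007,.022]);d=np.array([np.cos(-.396),np.sin(-.396),0])
ov=cv2.resize(a[195:265,285:355],(560,560),interpolation=2)
for th,col in((0.88,(0,255,255)),(1.0,(0,255,0))):
    w=th-.5; u=proj("scene",c0+.08*np.sin(w)*d+[0,0,.08*np.cos(w)])[0]; print(th,u)
    cv2.circle(ov,tuple(np.round((u-[285,195]+.5)*8).astype(int)),3,col,-1)
cv2.imwrite("pics/push.png",ov)
E
```

```text
[ 0.59648556 -0.01394645  0.10460357] [ 0.06575855 -0.76750016  0.02480032]
0.88 [325.70244874 243.16977862]
1.0 [327.7495481  246.03933596]
```

View pics/push.png

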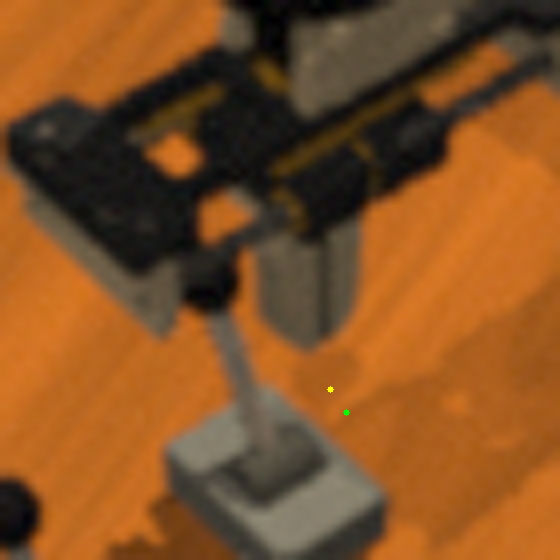

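```bash
python3 - <<'E'
from h import *
s=status.state();print(np.round(s["joints"],3),s["t"])
P=s["eef_pos"];print("tip",proj("scene",P-[0,0,.022]),proj("scene",P))
c0=np.array([.580,-.007,.022]);d=np.array([np.cos(-.396),np.sin(-.396),0])
for th in(0,.3,.5,.7): print(th,proj("scene",c0+.08*np.sin(th-.5)*d+[0,0,.08*np.cos(th-.5)]))
b=eyes.capture("top");a=eyes.capture("scene")
def f(p): 
    n,l,st,c=cv2.connectedComponentsWithStats((p.max(2)<32).astype(np.uint8)); return [(np.round(c[i],1).tolist(),st[i].tolist()) for i in range(1,n) if st[i,4]>12]
print(f(a[222:240,302:322]))
cv2.imwrite("pics/now.png",np.hstack([cv2.resize(a[130:330,230:430],(400,400),interpolation=2),cv2.resize(b[190:270,280:360],(400,400),interpolation=2)]))
E
```

```text
[-0.109  0.19   1.611  0.     1.34   1.859] 5.75
tip [[322.93630348 243.94882769]] [[322.90987323 238.61510661]]
0 [[310.14496846 229.89193269]]
0.3 [[315.13688114 232.51328214]]
0.5 [[318.77131044 235.44842753]]
0.7 [[322.46605248 239.20970453]]
[([3.2, 2.6], [0, 0, 8, 7, 37]), ([8.9, 8.5], [6, 6, 6, 6, 22])]
```

View pics/now.png

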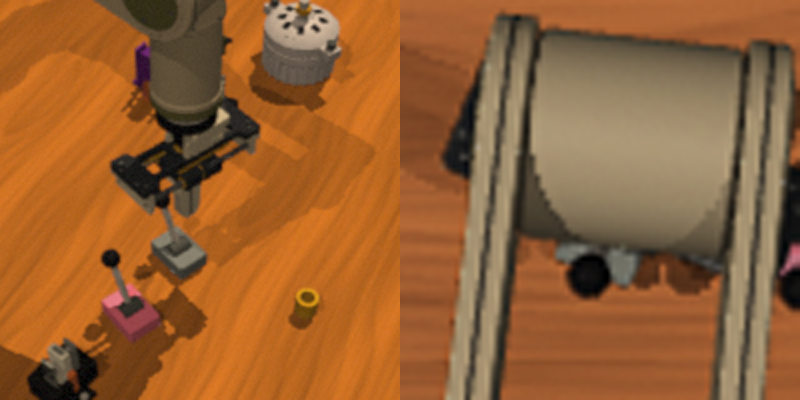

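The lever hasn't moved: the ball is still at scene (310,230). The visible fingertips sit where the projected TCP should be, about 22 mm higher than the tip I reckoned, so they passed over the ball. I'll go back and push lower.

Emit:
{"api": "arm_command", "payload": {"deltas": [[0,0,0,0,0,20,0],[0,0,0,-15,6,35,0],[0,0,0,-45,18,35,0],[0,0,0,-75,31,35,0],[0,0,0,-99,41,25,0],[0,0,0,-101,42,0,0],[0,0,0,-101,42,-20,0],[0,0,0,-101,42,-24,0]]}}

```text
t: 6.52
eef_pos: [0.4927, 0.0284, 0.0774]
tcp_rot: [-0.554, 0.833, 0.001, -0.002]
force: [-0.1, 0.1, -0.7]
finger_gap: 0.0004
```

```bash
python3 - <<'E'
from h import *
s=status.state();P=s["eef_pos"];print(P,s["force"])
a=eyes.capture("scene");print("TCP",proj("scene",P),"tip22",proj("scene",P-[0,0,.022]))
p=a[190:250,270:330];ov=cv2.resize(p,(600,600),interpolation=2)
for q,col in((P,(0,255,0)),(P-[0,0,.022],(0,0,255))):
    cv2.circle(ov,tuple(np.round((proj("scene",q)[0]-[270,190]+.5)*10).astype(int)),4,col,-1)
cv2.imwrite("pics/pre2.png",ov)
E
```

```text
[0.49271212 0.02843657 0.07740586] [-0.12811868  0.06430238 -0.70841668]
TCP [[297.96286336 222.50049213]] tip22 [[298.2966067  227.71979557]]
```

View pics/pre2.png

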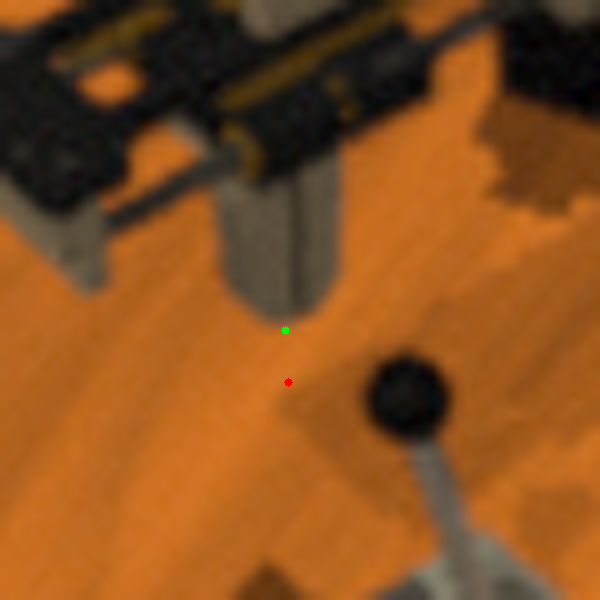

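The visible tips at (298,222) again match the TCP projection (green), not the 22 mm-lower point (red). So the real fingertips are near the reported TCP height. I'll drop another 8 mm and push on the ball and rod.

Emit:
{"api": "arm_command", "payload": {"deltas": [[0,0,0,0,0,-8,0],[0,0,0,13,-5,-8,0],[0,0,0,26,-11,-8,0],[0,0,0,38,-16,-8,0],[0,0,0,50,-21,-8,0],[0,0,0,60,-25,-8,0],[0,0,0,70,-29,-8,0],[0,0,0,78,-33,-8,0]]}}

```text
t: 7.23
eef_pos: [0.5753, -0.0054, 0.0737]
tcp_rot: [-0.553, 0.833, -0.0, 0.001]
force: [-1.1, 0.8, 0.1]
finger_gap: 0.0005
```

Emit:
{"api": "arm_command", "payload": {"deltas": [[0,0,0,3,-1,0,0],[0,0,0,6,-3,0,0],[0,0,0,9,-4,0,0],[0,0,0,11,-5,0,0],[0,0,0,13,-6,0,0],[0,0,0,13,-6,0,0],[0,0,0,13,-6,0,0],[0,0,0,13,-6,0,0]]}}

```text
t: 7.9
eef_pos: [0.5866, -0.0109, 0.0728]
tcp_rot: [-0.553, 0.833, -0.0, 0.0]
force: [-0.3, -0.6, -0.4]
finger_gap: 0.0005
```

```bash
python3 - <<'E'
from h import *
s=status.state();P=s["eef_pos"];print(P,s["force"])
a=eyes.capture("scene")
p=a[195:265,285:355];ov=cv2.resize(p,(560,560),interpolation=2)
c0=np.array([.580,-.007,.022]);d=np.array([np.cos(-.396),np.sin(-.396),0])
for th,col in((0.88,(0,255,255)),(1.0,(0,255,0))):
    w=th-.5; u=proj("scene",c0+.08*np.sin(w)*d+[0,0,.08*np.cos(w)])[0]
    cv2.circle(ov,tuple(np.round((u-[285,195]+.5)*8).astype(int)),3,col,-1)
cv2.imwrite("pics/push2.png",ov)
m=cv2.connectedComponentsWithStats((a[225:262,300:340].max(2)<32).astype(np.uint8))
print([(np.round(m[3][i]+[300,225],1).tolist(),m[2][i,4]) for i in range(1,m[0])])
E
```

```text
[ 0.58658615 -0.01091659  0.07282442] [-0.31883605 -0.57544059 -0.44757562]
[([302.8, 228.7], np.int32(53)), ([314.5, 225.0], np.int32(2)), ([323.1, 226.6], np.int32(33)), ([325.8, 243.1], np.int32(45))]
```

The ball is now at scene (325.8,243.1), which is about 0.88 rad. It needs a little more push.

Emit:
{"api": "arm_command", "payload": {"deltas": [[0,0,0,1,0,0,0],[0,0,0,2,-1,0,0],[0,0,0,3,-1,0,0],[0,0,0,4,-2,0,0],[0,0,0,5,-2,0,0],[0,0,0,6,-3,0,0],[0,0,0,6,-3,0,0],[0,0,0,6,-3,0,0]]}}

```text
t: 8.62
eef_pos: [0.5925, -0.0139, 0.0726]
tcp_rot: [-0.553, 0.833, 0.0, -0.0]
force: [-1.0, 1.8, -1.1]
finger_gap: 0.0005
```

```bash
python3 - <<'E'
from h import *
s=status.state();P=s["eef_pos"];print(P,s["force"])
a=eyes.capture("scene")
m=cv2.connectedComponentsWithStats((a[235:262,315:340].max(2)<32).astype(np.uint8))
print([(np.round(m[3][i]+[315,235],1).tolist(),m[2][i,4]) for i in range(1,m[0])])
E
```

```text
[ 0.59250365 -0.01391727  0.07257372] [-1.00353687  1.78157698 -1.058262  ]
[([327.1, 245.3], np.int32(49))]
```

Emit:
{"api": "arm_command", "payload": {"deltas": [[0,0,0,1,0,0,0],[0,0,0,2,-1,0,0],[0,0,0,3,-1,0,0],[0,0,0,4,-2,0,0],[0,0,0,4,-2,0,0],[0,0,0,4,-2,0,0],[0,0,0,4,-2,0,0],[0,0,0,4,-2,0,0]]}}

```text
t: 9.33
eef_pos: [0.5933, -0.0142, 0.0722]
tcp_rot: [-0.554, 0.833, 0.003, -0.002]
force: [-16.6, 6.6, 10.4]
finger_gap: 0.0005
```

```bash
python3 - <<'E'
from h import *
s=status.state();P=s["eef_pos"];print(P,s["force"])
a=eyes.capture("scene")
m=cv2.connectedComponentsWithStats((a[235:262,315:340].max(2)<32).astype(np.uint8))
print([(np.round(m[3][i]+[315,235],1).tolist(),m[2][i,4]) for i in range(1,m[0])])
E
```

```text
[ 0.59325674 -0.01418552  0.07220066] [-16.57083902   6.64925648  10.36741462]
[([327.2, 245.4], np.int32(49))]
```

Stop reached (18 N, ball at rest). Retreating, rising, and moving above the carrier with the jaws open.

Emit:
{"api": "arm_command", "payload": {"deltas": [[0,0,0,-20,8,0,0],[0,0,0,-40,17,15,0],[0,0,0,-50,25,50,0],[0,0,3,-55,50,85,0],[0,0,8,-62,80,115,0.5],[0,0,13,-68,112,130,1],[0,0,18,-75,145,134,1],[0,0,23,-82,175,134,1]]}}

```text
t: 10.05
eef_pos: [0.516, 0.1609, 0.2102]
tcp_rot: [0.71, -0.704, 0.002, -0.003]
force: [0.9, 0.4, -0.1]
finger_gap: 0.0225
```

Emit:
{"api": "arm_command", "payload": {"deltas": [[0,0,1,-6,30,0,1],[0,0,1,-12,60,0,1],[0,0,1,-18,80,0,1],[0,0,1,-24,97,0,1],[0,0,1,-24,99,0,1],[0,0,1,-24,99,0,1],[0,0,1,-24,99,0,1],[0,0,1,-24,99,0,1]]}}

```text
t: 10.72
eef_pos: [0.4911, 0.257, 0.2067]
tcp_rot: [0.714, -0.7, 0.0, -0.0]
force: [0.8, -0.0, 0.7]
finger_gap: 0.076
```

```bash
python3 - <<'E'
from h import *
s=status.state();P=s["eef_pos"];Rm=R.from_quat(s["tcp_rot"]).as_matrix();print(P,s["force"],s["finger_gap"],np.degrees(np.arctan2(Rm[1,0],Rm[0,0])),Rm[:,2])
a=eyes.capture("scene")
m=cv2.connectedComponentsWithStats((a[235:262,315:340].max(2)<32).astype(np.uint8))
print([(np.round(m[3][i]+[315,235],1).tolist(),m[2][i,4]) for i in range(1,m[0])])
ov=cv2.resize(a[100:220,270:390],(600,600),interpolation=2)
for k in(-1,1):
  for dz,col in((0,(0,255,0)),(-.022,(0,0,255))):
    u=proj("scene",P+k*Rm[:,0]*.0465+[0,0,dz])[0];cv2.circle(ov,tuple(np.round((u-[270,100]+.5)*5).astype(int)),3,col,-1)
cv2.imwrite("pics/over.png",ov)
E
```

```text
[0.49106097 0.25704727 0.20673942] [ 0.75573651 -0.02981948  0.74816854] 0.07600614002564683 -88.84905472648832 [ 4.75830942e-04 -3.06946149e-04 -9.99999840e-01]
[([327.5, 245.6], np.int32(37))]
```

View pics/over.png

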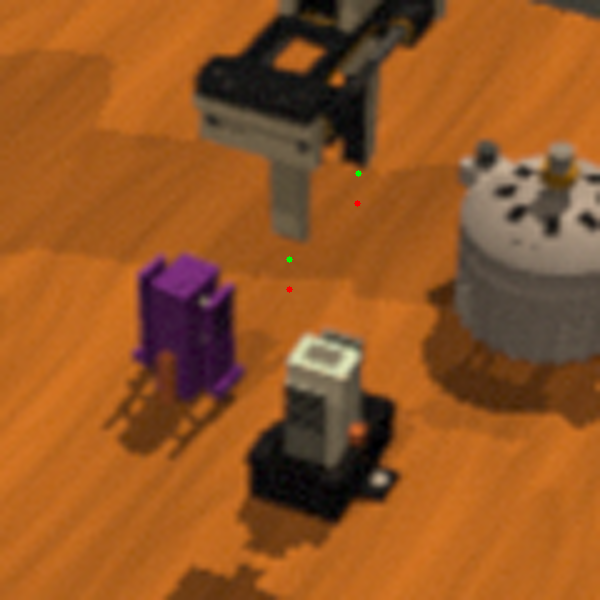

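The lever holds its off position (327.5,245.6). The open fingers are over the carrier, with tips near the TCP height at crop (290,240) and (357,163). I'll descend to just above the carrier top and check again.

Emit:
{"api": "arm_command", "payload": {"deltas": [[0,0,0.5,0,3,-10,1],[0,0,0.5,0,3,-25,1],[0,0,0.5,0,3,-45,1],[0,0,0.5,0,3,-65,1],[0,0,0.5,0,3,-80,1],[0,0,0.5,0,3,-90,1],[0,0,0.5,0,3,-95,1],[0,0,0.5,0,3,-95,1]]}}

```text
t: 11.43
eef_pos: [0.4898, 0.2604, 0.1101]
tcp_rot: [0.717, -0.697, -0.0, 0.001]
force: [-0.7, 0.2, 0.7]
finger_gap: 0.0931
```

```bash
python3 - <<'E'
from h import *
s=status.state();P=s["eef_pos"];Rm=R.from_quat(s["tcp_rot"]).as_matrix();print(P,s["force"],s["finger_gap"],np.degrees(np.arctan2(Rm[1,0],Rm[0,0])))
a=eyes.capture("scene")
ov=cv2.resize(a[130:210,295:375],(640,640),interpolation=2)[:600]
for k in(-1,1):
  for dz,col in((0,(0,255,0)),(-.022,(0,0,255))):
    u=proj("scene",P+k*Rm[:,0]*.0465+[0,0,dz])[0];cv2.circle(ov,tuple(np.round((u-[295,130]+.5)*8).astype(int)),3,col,-1)
cv2.imwrite("pics/near.png",ov)
E
```

```text
[0.48979972 0.2604424  0.11010314] [-0.70541554  0.1890989   0.67164123] 0.09314465539014552 -88.3128493259054
```

View pics/near.png

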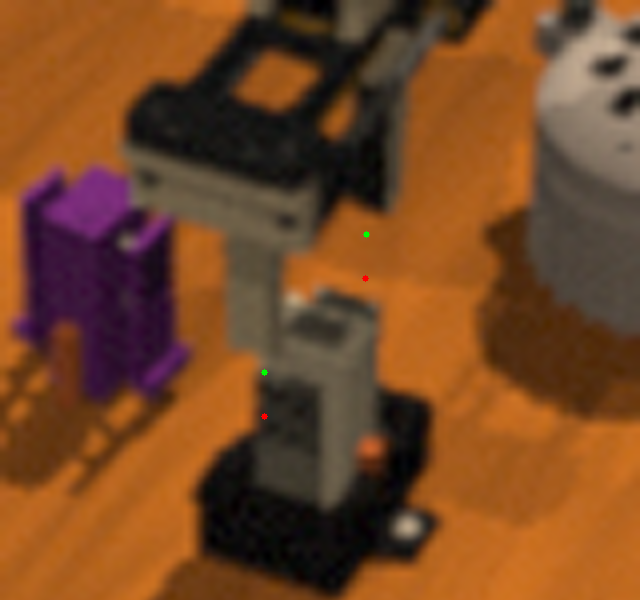

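The fingers straddle the carrier symmetrically, with tips still above or near the plate tops. I'll narrow the jaws to about 75 mm, so they would meet the base top instead of passing outside it, and descend slowly.

Emit:
{"api": "arm_command", "payload": {"deltas": [[0,0,0,1,0,0,0.82],[0,0,0,1,0,-2,0.82],[0,0,0,1,0,-8,0.82],[0,0,0,1,0,-16,0.82],[0,0,0,1,0,-24,0.82],[0,0,0,1,0,-32,0.82],[0,0,0,1,0,-38,0.82],[0,0,0,1,0,-42,0.82]]}}

```text
t: 12.15
eef_pos: [0.4907, 0.2607, 0.068]
tcp_rot: [0.718, -0.696, -0.0, 0.001]
force: [-0.4, 0.3, -0.2]
finger_gap: 0.0759
```

Emit:
{"api": "arm_command", "payload": {"deltas": [[0,0,0,0,0,-1,0.82],[0,0,0,0,0,-3,0.82],[0,0,0,0,0,-5,0.82],[0,0,0,0,0,-7,0.82],[0,0,0,0,0,-8,0.82],[0,0,0,0,0,-8,0.82],[0,0,0,0,0,-8,0.82],[0,0,0,0,0,-8,0.82]]}}

```text
t: 12.82
eef_pos: [0.4916, 0.2611, 0.0618]
tcp_rot: [0.718, -0.696, 0.0, -0.0]
force: [-0.6, -0.8, 0.0]
finger_gap: 0.0763
```

```bash
python3 - <<'E'
from h import *
s=status.state();print(s["eef_pos"],s["force"],s["finger_gap"])
a=eyes.capture("scene")
cv2.imwrite("pics/down.png",cv2.resize(a[140:210,300:370],(600,600),interpolation=2))
E
```

```text
[0.49162837 0.26110217 0.06182409] [-0.63110024 -0.83015662  0.00618012] 0.07626768038671716
```

View pics/down.png

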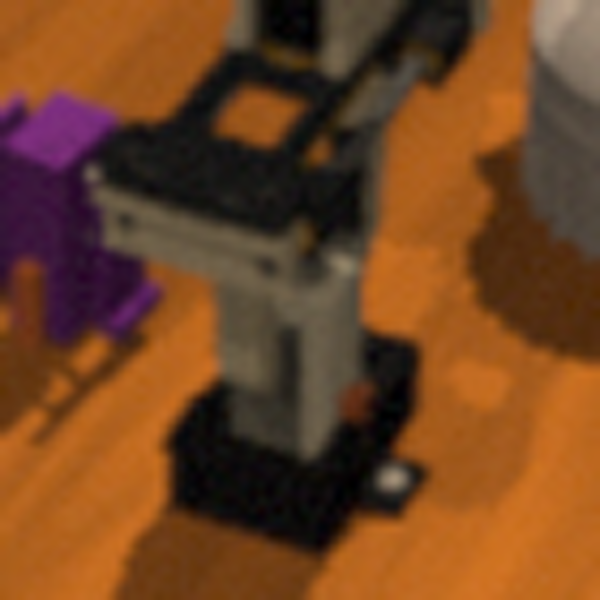

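The near fingertip is at crop (250,388), beside the upper part of the plate and well above the base top edge (~y 450). Lowering 14 mm more while watching the force.

Emit:
{"api": "arm_command", "payload": {"deltas": [[0,0,0,-1,-1,-2,0.82],[0,0,0,-1,-1,-4,0.82],[0,0,0,-1,-1,-6,0.82],[0,0,0,-1,-1,-8,0.82],[0,0,0,-1,-1,-10,0.82],[0,0,0,-1,-1,-12,0.82],[0,0,0,-1,-1,-14,0.82],[0,0,0,-1,-1,-14,0.82]]}}

```text
t: 13.53
eef_pos: [0.4901, 0.2599, 0.047]
tcp_rot: [0.718, -0.696, -0.0, 0.0]
force: [0.5, 0.1, 0.4]
finger_gap: 0.0764
```

Emit:
{"api": "arm_command", "payload": {"deltas": [[0,0,0,0,0,0,0.6],[0,0,0,0,0,0,0.5],[0,0,0,0,0,0,0.4],[0,0,0,0,0,0,0.3],[0,0,0,0,0,0,0.3],[0,0,0,0,0,0,0.3],[0,0,0,0,0,0,0.3],[0,0,0,0,0,0,0.3]], "squeeze": 30}}

```text
t: 14.2
eef_pos: [0.4909, 0.2605, 0.0484]
tcp_rot: [0.718, -0.696, 0.0, -0.001]
force: [-1.0, 0.6, 5.2]
finger_gap: 0.0382
```

```bash
python3 - <<'E'
from h import *
s=status.state();print(s["eef_pos"],s["force"],s["ft_torque"],s["finger_gap"])
a=eyes.capture("scene");K=a[140:210,300:370]
m=cv2.connectedComponentsWithStats((a[235:262,315:340].max(2)<32).astype(np.uint8))
print([(np.round(m[3][i]+[315,235],1).tolist(),m[2][i,4]) for i in range(1,m[0])])
E
```

```text
[0.49093659 0.26048669 0.04840061] [-1.03018833  0.61850689  5.18357754] [ 0.19242181  0.28496883 -0.00030444] 0.03815176103565514
[([327.6, 245.7], np.int32(36))]
```

The gap is 38 mm where I expected 42, with 5 N upward on the tool. I'll wait one call and look.

Emit:
{"api": "arm_command", "payload": {"deltas": [[0,0,0,0,0,1,0.3],[0,0,0,0,0,2,0.3],[0,0,0,0,0,3,0.3],[0,0,0,0,0,4,0.3],[0,0,0,0,0,4,0.3],[0,0,0,0,0,4,0.3],[0,0,0,0,0,4,0.3],[0,0,0,0,0,4,0.3]]}}

```text
t: 14.92
eef_pos: [0.4904, 0.26, 0.0515]
tcp_rot: [0.718, -0.697, -0.0, 0.0]
force: [-0.2, -0.5, -1.2]
finger_gap: 0.038
```

```bash
python3 - <<'E'
from h import *
s=status.state();print(s["eef_pos"],s["force"],s["ft_torque"],s["finger_gap"])
a=eyes.capture("scene");b=eyes.capture("top")
cv2.imwrite("pics/grip.png",cv2.resize(a[140:210,300:370],(600,600),interpolation=2))
E
```

```text
[0.49043511 0.25995491 0.05150448] [-0.18203666 -0.53295983 -1.23949841] [ 0.02322232 -0.01510136 -0.01666752] 0.038039040878708553
```

View pics/grip.png

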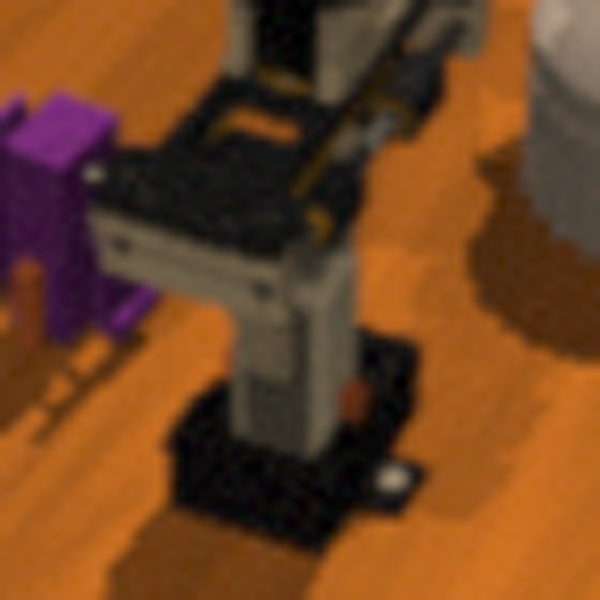

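The near finger lies on the upper plate (crop 245–300, 320–380), the plate looks pressed in flush with the core, and the load is now about 1–2 N downward. Lifting slowly.

Emit:
{"api": "arm_command", "payload": {"deltas": [[0,0,0,0,0,2,0.3],[0,0,0,0,0,4,0.3],[0,0,0,0,0,6,0.3],[0,0,0,0,0,8,0.3],[0,0,0,0,0,10,0.3],[0,0,0,0,0,12,0.3],[0,0,0,0,0,12,0.3],[0,0,0,0,0,12,0.3]]}}

```text
t: 15.68
eef_pos: [0.4907, 0.2601, 0.0639]
tcp_rot: [0.718, -0.696, 0.0, -0.0]
force: [-0.2, 0.3, -2.6]
finger_gap: 0.0383
```

```bash
cat > orange.py <<'E'
from h import *
# track the reddish contacts on the carrier's x faces in the scene view + isolator ball
def track():
    s=status.state();print(s["t"],s["eef_pos"],np.round(s["force"],1),s["finger_gap"])
    a=eyes.capture("scene")
    for n in("wide_carrier","wide_base"):
        print(n,[(round(d["score"],2),np.round(d["box"]).tolist()) for d in eyes.spot_in(n,"scene")])
    h=cv2.cvtColor(a,cv2.COLOR_BGR2HSV)
    np.save("/tmp/last.npy",a); return a
E
python3 -c "
from orange import *
a=track();import cv2
p=cv2.imread('pics/scene0.png')
for n,i in(('start',p),('now',a)):
    print(n);print('\n'.join(' '.join('%3d,%3d,%3d'%tuple(v) for v in i[r,336:345]) for r in range(172,192,2)))
"
```

```text
15.6833 [0.49066757 0.26009628 0.06387027] [-0.2  0.3 -2.6] 0.03830365762527584
wide_carrier [(0.6, [326.0, 163.0, 344.0, 193.0]), (0.58, [298.0, 153.0, 318.0, 182.0]), (0.26, [305.0, 245.0, 330.0, 271.0])]
wide_base [(0.71, [314.0, 179.0, 351.0, 206.0])]
start
104,130,140 123,153,159 157,197,195 176,220,213 153,192,195 102,128,139  51, 89,145  27, 98,180  29,100,187
161,198,196 168,206,207 168,210,211 133,166,171  81,100,108  56, 72, 86  41, 92,158  31,102,187  30,102,184
 83,105,119  81,106,119  77,100,113  65, 83, 95  61, 77, 87  57, 71, 87  45, 91,157  31,100,182  24,100,183
 84,107,120  85,108,122  72, 91,104  62, 81, 90  62, 78, 86  56, 72, 80  41, 57, 78  27, 64,111  26, 80,148
 80,101,113  84,105,118  74, 93,106  62, 80, 92  60, 78, 88  55, 67, 76  30, 41, 45  22, 21, 24  16, 21, 20
 72, 91,102  70, 90,101  65, 84, 95  60, 78, 88  63, 79, 89  54, 68, 75  25, 36, 40  13, 15, 15  10, 15, 19
 71, 91,101  71, 89,102  63, 82, 90  62, 80, 91  59, 82,120  50, 74,122  34, 55, 94  21, 32, 53  18, 21, 28
 70, 91,101  70, 89,100  66, 82, 95  51, 75,115  38, 81,163  39, 94,187  32, 73,14
[... 625 characters left out ...]
, 86  52, 66, 76  33, 49, 74  27, 64,117  28, 84,154
 61, 76, 86  70, 92,103  67, 86, 96  63, 81, 91  59, 78, 91  43, 59, 69  27, 35, 40  22, 24, 23  17, 20, 19
 58, 75, 84  72, 93,103  69, 88, 97  51, 71, 90  35, 57, 97  18, 45, 96  16, 33, 74  16, 20, 36   8, 10, 15
 61, 76, 87  75, 94,106  68, 86, 97  47, 67, 92  29, 52, 97  24, 43, 92   7, 29, 66  11, 23, 38  17, 21, 23
 62, 79, 86  73, 90,103  67, 85, 96  44, 62, 92  16, 40, 90  20, 37, 90  18, 37, 69  13, 20, 36  14, 18, 18
 64, 81, 91  70, 92,102  68, 88, 98  41, 59, 83  17, 39, 79  18, 37, 80  17, 30, 60   6, 13, 27   7, 11,  6
 67, 83, 93  70, 89,100  54, 66, 74  14, 19, 25   3,  0,  3   6,  6, 11  15, 16, 11   5,  2,  6   8,  8,  3
```

The carrier is rising with the grip: the orange contact strip lengthens upward and the load is about 2.6 N. Lifting on.

Emit:
{"api": "arm_command", "payload": {"deltas": [[0,0,0,0,0,3,0.3],[0,0,0,0,0,7,0.3],[0,0,0,0,0,11,0.3],[0,0,0,0,0,15,0.3],[0,0,0,0,0,19,0.3],[0,0,0,0,0,23,0.3],[0,0,0,0,0,27,0.3],[0,0,0,0,0,31,0.3]]}}

```text
t: 16.5
eef_pos: [0.4906, 0.2601, 0.0952]
tcp_rot: [0.718, -0.696, 0.0, -0.0]
force: [-0.2, 0.6, -1.9]
finger_gap: 0.0384
```

Emit:
{"api": "arm_command", "payload": {"deltas": [[0,0,0,0,0,6,0.3],[0,0,0,0,0,14,0.3],[0,0,0,0,0,24,0.3],[0,0,0,0,0,34,0.3],[0,0,0,0,0,44,0.3],[0,0,0,0,0,54,0.3],[0,0,0,0,0,62,0.3],[0,0,0,0,0,68,0.3]]}}

```text
t: 17.17
eef_pos: [0.491, 0.2602, 0.1643]
tcp_rot: [0.718, -0.696, 0.0, -0.001]
force: [-0.3, -0.3, -1.5]
finger_gap: 0.0382
```

Emit:
{"api": "arm_command", "payload": {"deltas": [[0,0,0,0,0,3,0.3],[0,0,0,0,0,4,0.3],[0,0,0,0,0,4,0.3],[0,0,0,0,0,4,0.3],[0,0,0,0,0,4,0.3],[0,0,0,0,0,4,0.3],[0,0,0,0,0,4,0.3],[0,0,0,0,0,4,0.3]]}}

```text
t: 17.83
eef_pos: [0.4904, 0.26, 0.1664]
tcp_rot: [0.718, -0.696, -0.0, 0.0]
force: [-0.6, -0.3, -1.1]
finger_gap: 0.0386
```

```bash
python3 - <<'E'
from orange import *
a=track()
m=cv2.connectedComponentsWithStats((a[235:262,315:340].max(2)<32).astype(np.uint8))
print("ball",[(np.round(m[3][i]+[315,235],1).tolist(),m[2][i,4]) for i in range(1,m[0])])
# predicted image of carrier bottom/top at lift L, and the region the net sees
c=np.array([.491,.260,0])
for z in(.08,.115,.12,.2): print(z,proj("scene",c+[0,0,z])[0])
for d in eyes.masks_of("wide_carrier","scene")[:2]:
    r=d["region"];ys,xs=np.nonzero(r);print(round(d["score"],2),np.round(d["box"]),r.sum())
    ax=cv2.fitLine(np.c_[xs,ys].astype(np.float32),2,0,.01,.01).ravel();print("axis",ax)
for d in eyes.spot_in("narrow_grip","scene")[:2]: print("narrow",d["box"],d["score"])
# coarse ascii of the area beneath the gripper (d dark, o wood, g grey, r red)
h=cv2.cvtColor(a,cv2.COLOR_BGR2HSV)
for y in range(125,210,2):
    print(y,''.join('.' if (h[y,x,1]>170 and h[y,x,2]>100) else 'r' if h[y,x,1]>170 and h[y,x,2]>45 else '#' if h[y,x,2]<50 else '+' for x in range(300,365)))
E
```

```text
17.8333 [0.49038975 0.25997328 0.16635832] [-0.6 -0.3 -1.1] 0.03859083106046853
wide_carrier [(0.8, [326.0, 141.0, 346.0, 169.0]), (0.8, [299.0, 154.0, 319.0, 181.0])]
wide_base [(0.73, [316.0, 176.0, 347.0, 207.0]), (0.67, [242.0, 306.0, 281.0, 337.0])]
ball [([327.5, 245.5], np.int32(39))]
0.08 [334.14746913 174.86638843]
0.115 [334.31691447 166.2269656 ]
0.12 [334.34162324 164.96681695]
0.2 [334.75513666 143.86492033]
0.84 [325. 136. 345. 167.] 308
axis [ 2.5618896e-01 -9.6662670e-01  3.3489935e+02  1.5721428e+02]
0.78 [302. 150. 317. 178.] 476
axis [2.9649982e-01 9.5503289e-01 3.0667017e+02 1.6611554e+02]
narrow [251.0, 300.1, 272.8, 320.5] 0.78
125 ............+########################rr+++##+....................
127 ...........#########################rr#####+.....................
129 ..........+################################r.....................
131 .........+++########################r+#####r..................+++
133 ..........+++++++++##################+r+##+...................+++
135 ...........+++++++++++++++############rr#++...................+++
137 ...........+++++++
[... 1867 characters left out ...]

191 ...................r##########################...................
193 ....................r########################+r..................
195 ....................r#######################++++#r...............
197 ....................r########################+++.................
199 ....................rr###################rrr##+..................
201 ........................rrrr###########r.........................
203 ...............................rrr####...........................
205 .................................................................
207 .................................................................
209 .................................................................
```

The carrier is lifted clear: its lower edge is at row ~168 (underside ≈ 0.12 m), with open wood between it and the base. The ball is still at (327.5,245.5) and the gap is steady. Handing in.

```bash
python3 - <<'E'
from h import *
print(proj("scene",[[.511,.245,.08],[.511,.245,.12]]))
s=status.state();print(s["finger_gap"],np.abs(s["joint_velocities"]).max());print(robot.job_done())
E
```

```text
[[337.65536119 179.58974173]
 [337.92635327 169.68315653]]
0.03850765811230672 0.0020664268194379443
the job is handed in; nothing more can be done
None
```

I threw the isolator lever over to its off stop. Then I pinched the wide carrier's catches, drew it straight up about 118 mm, and handed the job in with it still held. No verdict was reported.

**Last checks**
- **Lever:** The ball is at scene pixel (327.5, 245.5), which matches the off position (predicted 327.7, 246.0). At the stop the push met about 18 N.
- **Wide carrier:** The finger gap is steady at 38.5 mm and the arm is still. The lower front corner shows at about row 168, which puts the underside at roughly 0.12 m, with open bench visible between it and the base.
- **Narrow carrier:** The network still finds it at its starting place in the picture. I took no closer check.
- **Bystanders:** I did not re-measure the alternator, lamp or sleeve at the end. The arm did not come close to them and no unexpected forces showed.

**What failed or disagreed**
- **First push missed:** It passed over the ball without moving the lever. The fingertips looked about 22 mm higher in the pictures than the tool description says, so I lowered the tool and went by the pictures and the measured force.
- **Finger gap:** It reads 38.5 mm, against the 42 mm given for both catches fully pressed. I did not find out why. I took both catches as fully in because the carrier came out freely.

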